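# Set the lid rack's sliding stop in its last notch

### The arm

A 6-joint arm with a two-finger parallel gripper is mounted at the origin on the work surface. World frame = base frame: x ahead of the robot, y to its left, z up, the work surface at z = 0. Lengths are in mm, angles in rad, forces in N, time in s.
With the tool pointing down it reaches from about 375 to 825 mm from the base axis. Payload 5.5 kg.
Tool frame: the origin (TCP) lies at the very end of the fingers, on their centre line; the grasp point (between the pads) lies 19 mm behind it; z points along the fingers, y is the direction in which the jaws open and shut (so a half turn about z gives the same grasp; the last joint's range is limited). The gripper opens to 85 mm and grips with 20 to 120 N. Pads are 22 mm wide; open, the fingers measure 114 mm over their backs; the gripper's body (76 mm by 85 mm) begins 54 mm behind the grasp point. The pads swing forward as they close: fully open they stand 13 mm farther back than shut.
Start: joints at [-1.195, 0.314, -0.047, 1.21, 0, 1.571], TCP at [220.206, -558.125, 231.299] pointing down, gripper open.
Joint ranges: [-2.67, 2.67], [-0.69, 1.73], [-1.03, 1.25], [-2.08, 2.16], [-1.42, 1.45], [-3.14, 3.14]. Speed limits (rad/s): [2.39, 2.39, 3.01, 3.14, 3.14, 3.14].

### API

Orientations are given as [roll, pitch, yaw] about the fixed x, y, z axes, in that order (R = Rz(yaw) Ry(pitch) Rx(roll)).
In Python, from cell import bot, fingers, kinematics, imaging, ticket, read_clock, read_joint_positions, read_qvel, read_tau, read_eef_pos, read_orientation, read_ft_force, read_torque, read_width gives the robot as it stands. Calls block until the motion is done:
- bot.move_pose(position, orientation): joint-space move of the TCP to a pose.
- bot.move_linear(position, orientation=None, speed=150): straight line of the TCP; orientation=None keeps the orientation; speed is the mean speed in mm/s.
- bot.set_joints(angles): joint-space move.
- fingers.set_gripper(opening, grasp_force=None): opening from 0.0 (shut) to 1.0 (fully open); grasp_force is the grip in N (None keeps the last); returns when the fingers have stopped.
- bot.dwell(seconds).
- kinematics.ik(position, orientation): joint angles nearest the present ones, or None.
- imaging.capture(name): name is "scene" or "top"; returns a dict with "color" (420x560x3 uint8, red, green, blue), "fx", "fy", "cx", "cy" (pixels), "eye" and "rotation" of the camera in the world. Camera axes: x right, y up, looking along -z (the intrinsics and any distortion apply to the point x, -y, -z); pixel columns grow to the right and rows downward; lengths in mm; the calibration is good to about 2 mm. A picture is of the moment at which its call begins. There is no depth.
A pose or a line that the arm cannot do raises bot.MotionError and nothing moves.
- ticket.close_job(): hands the job in, once; it reports no verdict.
Trained networks look in a picture, given as the dict that the camera call returned (one of the last four; its "shot" number tells which), for a name from the list of things; names that differ only in an ending like _2 or _b are one class to them, and where a whole thing is asked for, a point or a joint stands for the part that bears it (a point fixed in the world has none). Each returns a list of dicts, best first, with "score" (0 to 1); they miss things now and then, are a little off and sometimes report something else, mostly with a low value. They report only what shows in the picture. A call takes as long as a camera call. They do not tell look-alikes from the thing itself.
- imaging.find_in(picture, query): "bbox" ([left, top, right, bottom] in pixels, round what is visible of it).
Readings, each from a call of its own:
- read_clock(): time.
- read_joint_positions(): joint angles.
- read_qvel(): joint speeds.
- read_tau(): joint torques, N m.
- read_eef_pos(): TCP position.
- read_orientation(): TCP orientation.
- read_ft_force(): force on the tool from outside, world axes, zero at the start.
- read_torque(): the same for the moment, N m.
- read_width(): opening from 0.0 (shut) to 1.0 (fully open).
Only numpy, scipy, OpenCV 4.12 (cv2) and the standard library are available. Lean on these libraries where they do the work, as an engineer would, in place of code of your own. Each camera call takes 0.05 s, during which the arm holds its last target.

### The job

On the lid rack, push the blue sliding stop along its rail towards the upright steel lid, using only fingertips or the outside of the fingers on the outer face of its big push plate (the end away from the lid): through the first notch (black marks) and on until its spring pin drops into the last notch (red marks). Do not shove it past that notch, pinch the plate, touch or pull up the orange pin, bend the lid over in its clamp, or disturb the other things on the counter; leave the stop seated in the notch and take the hand away.

Things in the scene. Friction and masses are not known exactly. Their poses are not given: they have to be found in the camera images.
- rack: Lid rack, fixed but placed anew each time: white base plate 90 x 350 x 12 mm, aluminium rail 24 mm wide along its middle (top 26 mm up). Origin on the counter under the middle of the base; z up; y runs along the rail. The lid stands in a black clamp at y = -117 mm; the stop slides towards -y. Base marks beside the rail: red level with the last notch, black with the first.
- stop (a joint): Travel (m) of the blue sliding stop: 0 far from the lid, growing towards it, hard end 0.132. Starts at 0 to 0.025; first notch at 0.055, last at 0.115. Rail friction about 0.6 N. Sliding body 102 mm long, pin in its middle, push plate at the rear, a rubber-faced plate 80 mm wide at the front (lid side); two orange pointers beside the pin meet the base marks. It cannot leave the rail.
- push_face (a point): Centre of the outer (rack +y) face of the stop's blue push plate, the face to push on: plate 100 mm wide across the rail, 4 mm thick, upright, 34 to 100 mm above the counter; this point is 70 mm up, 51 mm behind the pin. Behind it are only the base (12 mm high) and rail (26 mm high).
- liner: White panel 94 x 56 mm covering the inner face (towards the lid) of the push plate; fingers must not press there, as they would when pinching the plate. Origin below the pin, at counter level.
- pin (a joint): Height in m by which the stop's spring pin is raised: 0 on the plain rail and when dropped into a notch; about 0.0035 on the crest of a small ridge, 0.006 on the last one. The spring presses it down with about 5 N.
- pin_knob (a point): Top of the orange knob of the pin, 18 mm across, 79 mm above the counter when down, in the middle of the sliding stop. It is not to be touched.
- first_notch (a point): Centre of the first notch, on the rail's top, 26 mm up, at rack y = +15 mm (pin over it at stop = 0.055). A notch is the gap between two ridges that the pin's roller rides over, crests 8.5 mm before and after this one; climbing takes about 6 N, then the force dips and the stop draws itself the last 6 mm or so in.
- last_notch (a point): Centre of the last notch, on the rail's top, 26 mm up, at rack y = -45 mm (pin over it at stop = 0.115). Ridge crests 8.5 mm before (about 6 N to climb) and 11 mm after it (taller, about 9 N); past the first crest the force dips and the stop draws itself the last 6 mm or so into the notch.
- lid (a joint): Lean in rad of the steel lid (160 mm across, standing upright across the rail in the spring clamp at the rack's -y end); 0 is upright, it springs back when let go.
- lid_top (a point): Top edge of the lid, 180 mm above the counter.
- saffron: Small orange plastic jar with hinged cap, 45 mm across, 47 mm high, loose, beside the rail on the rack's +x side. Origin under its middle.
- mill: Dark wooden pepper mill, 48 mm across, 100 mm high, loose, on the rack's -x side near the lid end. Origin under its middle.
- spatula: Dark wooden spatula 270 mm long lying on the counter beyond the saffron jar, roughly along the rail. Origin near its middle.
- pot: Black nonstick pot 180 mm across, 90 mm high, with a side handle; loose, on the right of the counter. Origin under its middle.
- jug: Glass measuring jug 100 mm across, 125 mm high, handle on one side; loose, on the left. Origin under its middle.
- bowl: White bowl 120 mm across, 50 mm high, far left. Origin under its middle.
- mug: Blue mug 76 mm across, 90 mm high, far right. Origin under its middle.
There are look-alikes about, which are no part of the job. Of the things that look like the mug, the smallest one is meant.

How it is judged (in metres and radians):
On the way, in this order (a step that is already met when the one before it is completed fails the run):
1. the stop has passed the first notch (value of joint stop above 0.07 m), for 0.05 s.
2. the pin has dropped into the last notch (value of joint stop between 0.112 and 0.118 m and value of joint pin below 0.002 m), for 0.2 s.
At the end, for the whole second after the job is handed in: The stop rests within 3 mm of the last notch (joint 0.112 to 0.118) with its pin dropped (raised less than 2 mm), the lid upright within 0.05 rad, every other thing upright and within 20 mm of where it stood (all of step 2 and velocity of joint stop between -0.005 and 0.005 m/s and value of joint lid between -0.05 and 0.05 rad and distance of each of saffron, mill, spatula, pot, jug, bowl, mug from where it was at the start of the episode below 0.02 m and angle between each of saffron, mill, spatula, pot, jug, bowl, mug's own z axis and vertical below 0.15 rad); the robot touches nothing.
It fails at once if the stop was shoved past the last notch (10 mm beyond its centre) (value of joint stop above 0.125 m).
It fails at once if the orange pin was pressed by the fingers (over 1 N) or pulled up (over 10 mm) (value of joint pin above 0.01 m or contact force between the fingers and pin above 1 N).
It fails at once if the fingers pressed on the inner face of the push plate, as in a pinch (over 1 N) (contact force between the fingers and liner above 1 N).
It fails at once if the lid was bent over in its clamp (more than 0.12 rad) (value of joint lid above 0.12 rad or value of joint lid below -0.12 rad).
It fails at once if another thing on the counter was moved more than 20 mm, lifted or tipped (distance of any of saffron, mill, spatula, pot, jug, bowl, mug from where it was at the start of the episode above 0.02 m or angle between any of saffron, mill, spatula, pot, jug, bowl, mug's own z axis and vertical above 0.3 rad).
It also fails if it takes over 38 s, if anything falls off the work surface, if the arm or the gripper's body presses on something with over 40 N, if the wrist force passes 120 N, or if a joint passes its speed limit or range.

## Working session

There is one attempt and no reset: what is moved stays moved. The work goes in short steps, each a Python script; the robot and the scene stay as the last script left them, time stands still between calls to the robot, and variables do not carry over. Pictures are saved under pics/ and viewed, and the job is handed in when it is done.

```bash
ls; mkdir -p pics
cat > h.py <<'E'
from cell import bot, fingers, kinematics, imaging, ticket, read_clock, read_joint_positions, read_qvel, read_tau, read_eef_pos, read_orientation, read_ft_force, read_torque, read_width
import numpy as np, cv2, pickle
def proj(p,P):
    R=np.array(p["rotation"]).reshape(3,3); c=R.T@(np.asarray(P,float)-np.array(p["eye"]))
    return np.array([p["cx"]+p["fx"]*c[0]/-c[2], p["cy"]+p["fy"]*(-c[1])/-c[2]])
def back(p,uv,z):
    R=np.array(p["rotation"]).reshape(3,3); d=R@np.array([(uv[0]-p["cx"])/p["fx"],-(uv[1]-p["cy"])/p["fy"],-1.])
    e=np.array(p["eye"]); return e+d*(z-e[2])/d[2]
def save(p,n): cv2.imwrite(n,p["color"][:,:,::-1])
E
python3 - <<'E'
from h import *
for n in("scene","top"):
    p=imaging.capture(n); save(p,f"pics/{n}0.png"); pickle.dump(p,open(n+"0.pkl","wb"))
    print(n,{k:v for k,v in p.items() if k!="color"})
    for q in("rack","stop","push_face","pin_knob","lid","saffron","mill","mug"):
        print(q,[(np.round(d["bbox"]).tolist(),round(d["score"],2)) for d in imaging.find_in(p,q)][:4])
print(read_clock())
E
```

```text
pics
scene {'fx': 414.9150222219341, 'fy': 414.9150222219341, 'cx': 273.87379168523694, 'cy': 203.8260737407958, 'eye': array([1063.56025546,  505.94403419,  969.90663393]), 'rotation': array([ 0.74670384, -0.01052005,  2.34789073]), 'shot': 1}
rack [([202.0, 186.0, 320.0, 284.0], 0.78)]
stop [([245.0, 218.0, 300.0, 267.0], 0.97)]
push_face [([252.0, 220.0, 295.0, 266.0], 0.63)]
pin_knob [([199.0, 188.0, 317.0, 283.0], 0.69), ([269.0, 237.0, 279.0, 247.0], 0.48)]
lid [([203.0, 188.0, 235.0, 240.0], 0.63)]
saffron [([228.0, 259.0, 243.0, 278.0], 0.64)]
mill [([231.0, 185.0, 245.0, 216.0], 0.72)]
mug [([249.0, 136.0, 276.0, 182.0], 0.84), ([236.0, 103.0, 274.0, 146.0], 0.79), ([136.0, 176.0, 164.0, 214.0], 0.55), ([402.0, 309.0, 464.0, 384.0], 0.35)]
top {'fx': 480.76108376109124, 'fy': 480.76108376109124, 'cx': 280.64569014002757, 'cy': 216.20568847527926, 'eye': array([ 394.9628012 ,  -20.26629408, 1525.9647847 ]), 'rotation': array([ 0.05806962,  0.01551667, -1.57886549]), 'shot': 2}
rack [([231.0, 147.0, 345.0, 215.0], 0.66), ([315.0, 144.0, 332.0, 194.0], 0.55)]
stop [([250.0, 170.0, 293.0, 207.0], 0.76)]
push_face [([254.0, 173.0, 293.0, 208.0], 0.58)]
pin_knob []
lid [([318.0, 146.0, 336.0, 195.0], 0.81)]
saffron [([278.0, 146.0, 289.0, 162.0], 0.47), ([252.0, 172.0, 293.0, 205.0], 0.3)]
mill [([330.0, 198.0, 345.0, 214.0], 0.5)]
mug [([386.0, 132.0, 422.0, 164.0], 0.79), ([340.0, 236.0, 380.0, 279.0], 0.7), ([399.0, 279.0, 443.0, 333.0], 0.63)]
0.9
```

Run:
```python
s=open('h.py').read()
s=s.replace('np.array(p["rotation"]).reshape(3,3)','Rotation.from_euler("xyz",p["rotation"]).as_matrix()').replace("import numpy","from scipy.spatial.transform import Rotation\nimport numpy")
open('h.py','w').write(s)
import pickle,cv2
p=pickle.load(open('top0.pkl','rb'));c=p['color'][130:230,220:360,::-1];cv2.imwrite('pics/topcrop.png',cv2.resize(c,None,fx=5.6,fy=5.6,interpolation=2))
p=pickle.load(open('scene0.pkl','rb'));c=p['color'][175:295,190:330,::-1];cv2.imwrite('pics/scenecrop.png',cv2.resize(c,None,fx=5,fy=5,interpolation=2))
```

```text
(no output)
```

View pics/scene0.png

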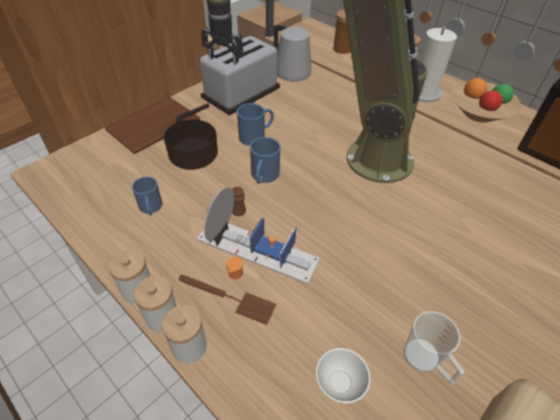

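View pics/top0.png

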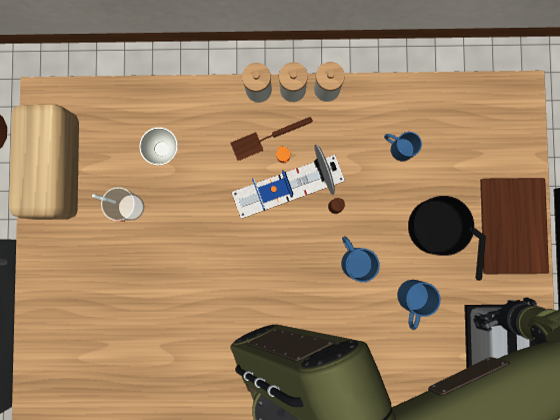

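View pics/topcrop.png

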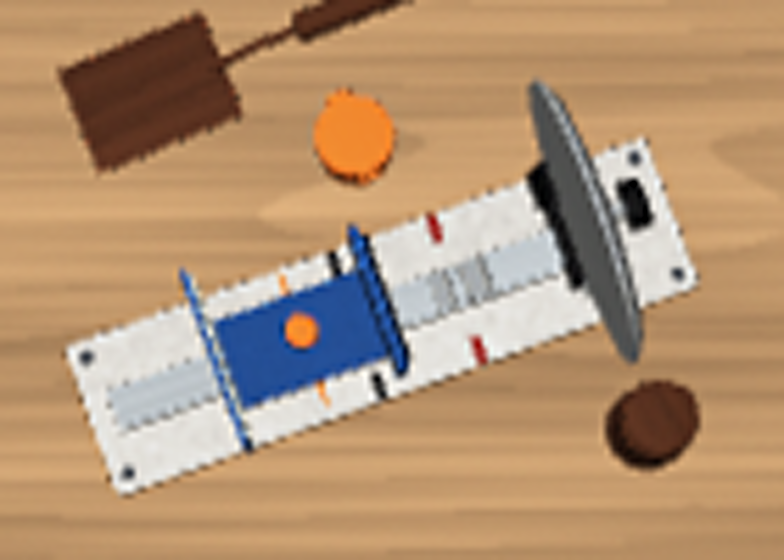

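View pics/scenecrop.png

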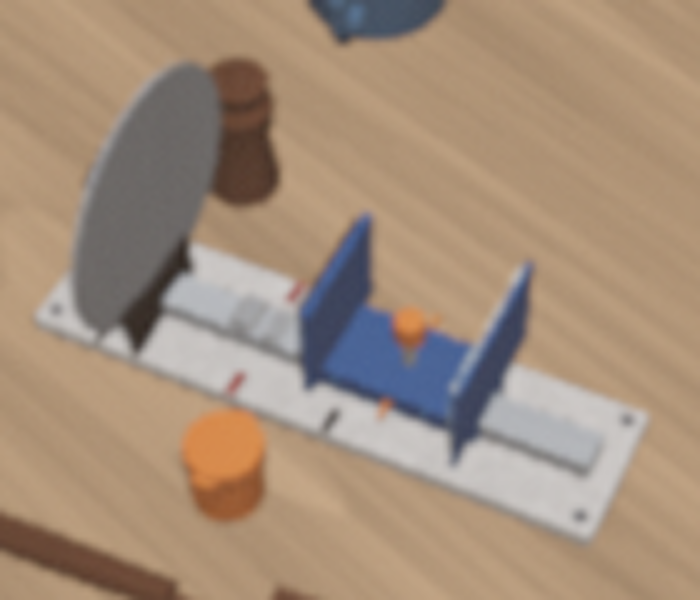

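```bash
cat > fit.py <<'E'
from h import *
from scipy.optimize import least_squares
T=pickle.load(open('top0.pkl','rb'));S=pickle.load(open('scene0.pkl','rb'))
tc=lambda x,y:np.array([(x+.5)/5.6-.5+220,(y+.5)/5.6-.5+130])
sc=lambda x,y:np.array([(x+.5)/5-.5+190,(y+.5)/5-.5+175])
# rack pts
C={'a':(45,175,12),'b':(45,-175,12),'c':(-45,-175,12),'d':(-45,175,12)}
obsT={'a':(68,348),'b':(643,140),'c':(697,285),'d':(122,494)}
obsS={'b':(35,318),'c':(198,240),'d':(648,415),'a':(592,542)}
def W(v,q):
    c,s=np.cos(v[2]),np.sin(v[2]);return np.array([v[0]+c*q[0]-s*q[1],v[1]+s*q[0]+c*q[1],q[2]])
def res(v,useT=1,useS=1):
    r=[]
    if useT:
        for k,o in obsT.items(): r+=list(proj(T,W(v,C[k]))-tc(*o))
        if useT: r+=list(proj(T,W(v,(0,60-v[3],79)))-tc(301,330))
    if useS:
        for k,o in obsS.items(): r+=list(proj(S,W(v,C[k]))-sc(*o))
        r+=list(proj(S,W(v,(0,60-v[3],79)))-sc(408,317))
    return r
v0=back(T,tc(380,320),12)
if __name__=="__main__":
    for a in((1,1),(1,0),(0,1)):
        o=least_squares(res,[v0[0],v0[1],.35,20.],args=a)
        # pin y at stop=0: last_notch y=-45 at 115 => y=70-stop
        print(a,o.x,np.round(o.fun,2))
    v=least_squares(res,[v0[0],v0[1],.35,20.]).x; v[3]+=10
    np.save('rack.npy',v)
    for n,q in dict(face0=(0,70-v[3]+51,70),facef=(0,-45+51,70)).items(): print(n,W(v,q), 'stop',v[3])
    for n,c,uv,z in(('saffron',T,(283.5,154),47),('mill',T,(336.5,205.5),100),):
        w=back(c,uv,z);c_,s_=np.cos(v[2]),np.sin(v[2]);d=w[:2]-v[:2];print(n,w,d[0]*c_+d[1]*s_,-d[0]*s_+d[1]*c_)
E
python3 fit.py
```

```text
(1, 1) [ 5.76284680e+02 -1.68622796e+01  3.18334195e-01  2.08034709e+01] [ -2.05  -0.61  -0.2    1.15  -0.52   1.96  -2.74   0.17   0.85  -0.21
   2.64  -0.88 -13.66  -6.04   3.05   1.44   1.74   0.84   0.73   0.37]
(1, 0) [ 5.78512648e+02 -2.12230619e+01  3.39920580e-01  1.33201620e+01] [-0.58 -0.1   0.48 -0.57  0.73  0.02 -0.68  0.48  0.05  0.15]
(0, 1) [ 5.74653998e+02 -1.32983117e+01  2.95634223e-01  2.69450816e+01] [  4.31  -1.59 -11.51  -6.46   4.2    3.02   2.2    2.27  -0.07   0.16]
face0 [548.05453031  68.8026052   70.        ] stop 30.803470885401648
facef [574.40677118 -11.16373094  70.        ] stop 30.803470885401648
saffron [674.51991312  -8.4347413   47.        ] 95.93740072481737 -22.742020039360476
mill [ 508.40626051 -164.96030579  100.        ] -110.82052318390473 -119.41238169821966
```

```bash
sed -i "s/'c':(198,240),'d':(648/'d':(648/" fit.py; python3 fit.py
```

```text
(1, 1) [ 5.79575199e+02 -2.19936750e+01  3.38582012e-01  1.48334988e+01] [-0.35 -0.51  0.76 -0.84  0.98 -0.24 -0.48  0.08  0.77 -0.4   0.24 -0.26
  1.05  0.01  0.3  -0.48  0.65  0.53]
(1, 0) [ 5.78512648e+02 -2.12230619e+01  3.39920580e-01  1.33201620e+01] [-0.58 -0.1   0.48 -0.57  0.73  0.02 -0.68  0.48  0.05  0.15]
(0, 1) [ 5.80679181e+02 -2.27581417e+01  3.38721519e-01  1.58619785e+01] [-0.22 -0.19  0.59  0.07 -0.18 -0.4  -0.18  0.47]
face0 [547.63350156  68.71312681  70.        ] stop 24.83349878885106
facef [577.58229975 -16.33431541  70.        ] stop 24.83349878885106
saffron [674.51991312  -8.4347413   47.        ] 94.05797839573343 -18.746734282305788
mill [ 508.40626051 -164.96030579  100.        ] -114.61479431698376 -111.21116988154697
```

```bash
cat >> h.py <<'E'
v=np.load('rack.npy') if __import__('os').path.exists('rack.npy') else None
def rw(x,y,z):
    c,s=np.cos(v[2]),np.sin(v[2]);return [v[0]+c*x-s*y,v[1]+s*x+c*y,z]
def ylocal(P): 
    d=np.array(P[:2])-v[:2];return -d[0]*np.sin(v[2])+d[1]*np.cos(v[2])
def frack():
    f=np.array(read_ft_force());c,s=np.cos(v[2]),np.sin(v[2]);return np.round([c*f[0]+s*f[1],-s*f[0]+c*f[1],f[2]],2)
E
python3 - <<'E'
from h import *
print(read_orientation(), read_joint_positions())
R0=Rotation.from_euler("xyz",read_orientation()); print(R0.as_matrix().round(2))
# tool y along +-rack x
Y=np.array([np.cos(v[2]),np.sin(v[2]),0]); Z=np.array([0,0,-1.])
for s in(1,-1):
    y=s*Y; R=np.c_[np.cross(y,Z),y,Z]; o=Rotation.from_matrix(R).as_euler("xyz"); print(s,o)
    for P in(rw(0,135,320),rw(0,135,48),rw(0,15,48)): print(P,kinematics.ik(P,list(o)))
print(read_clock())
E
```

```text
[3.14157667e+00 2.10622952e-05 3.75820893e-01] [-1.19498621e+00  3.13476067e-01 -4.71135362e-02  1.21019074e+00
 -2.10621230e-05  1.57078556e+00]
[[ 0.93  0.37 -0.  ]
 [ 0.37 -0.93 -0.  ]
 [-0.    0.   -1.  ]]
1 [-3.14159265  0.          1.90937834]
[np.float64(534.7349571788961), np.float64(105.34191577729473), 320] [ 0.19450772  0.18897164 -0.00822701  1.37359768  0.          1.42672203]
[np.float64(534.7349571788961), np.float64(105.34191577729473), 48] [ 0.19450772  0.3554898  -0.43707551  0.77823102  0.          1.42672203]
[np.float64(574.5929502649052), np.float64(-7.845276020874984), 48] [-0.01365278  0.40335503 -0.36400355  0.80343775  0.          1.21856154]
-1 [ 3.14159265  0.         -1.23221431]
[np.float64(534.7349571788961), np.float64(105.34191577729473), 320] [ 0.19450772  0.18897164 -0.00822701  1.37359768  0.         -1.71487062]
[np.float64(534.7349571788961), np.float64(105.34191577729473), 48] [ 0.19450772  0.3554898  -0.43707551  0.77823102  0.         -1.71487062]
[np.float64(574.5929502649052), np.float64(-7.845276020874984), 48] [-0.01365278  0.40335503 -0.36400355  0.80343775  0.         -1.92303111]
0.9
```

What could be mistaken for the target:
- **Blue things (scene image):** the stop at (272,243), and mugs at (147,195), (252,124) and (265,160).
- **Stop's two blue plates:** the rear plate, with the white liner, at (288,248), and the front rubber plate at (257,235), which is nearer the lid.
- **Orange things:** the knob at (272,239) and the saffron jar at (234,267).

I choose the rear plate's outer face at (290,248). In the close crop it is the end away from the lid, and the rail behind it is free.

Run:
```python
from h import *
O=[np.pi,0,1.90937834-0]
fingers.set_gripper(0.0,20)
p=read_eef_pos(); bot.move_linear([p[0],p[1],300],speed=250)
print(read_clock())
bot.move_pose(rw(0,140,300),O); print(read_clock())
bot.move_linear(rw(0,140,48),O,speed=200)
print(read_clock(),read_eef_pos(),read_orientation(),ylocal(read_eef_pos()),frack(),read_width())
for n in("scene","top"):
    q=imaging.capture(n); pickle.dump(q,open(n+"1.pkl","wb"))
    u,w=proj(q,rw(0,100,60)).astype(int); c=q["color"][max(w-60,0):w+60,max(u-80,0):u+80,::-1]
    cv2.imwrite(f'pics/{n}1.png',cv2.resize(c,None,fx=4,fy=4,interpolation=2))
```

```text
2.0917
4.7
6.1083 [533.96435333 110.16576028  48.97027977] [3.13989082e+00 2.50469217e-04 1.90925427e+00] 139.80593446524662 [-0.89 -0.29  0.06] 0.0021856875825143453
```

View pics/scene1.png

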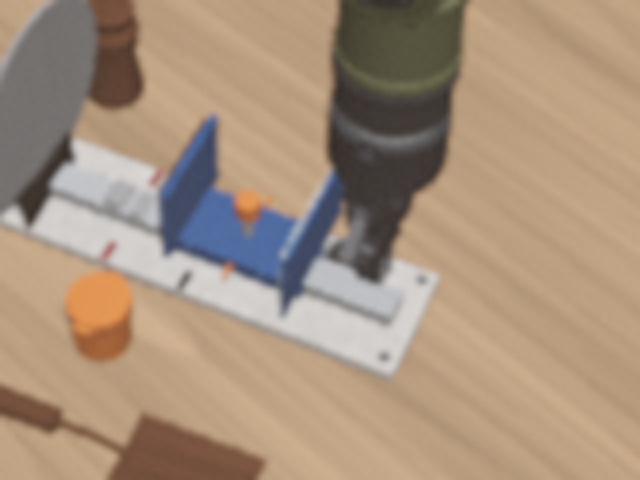

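View pics/top1.png

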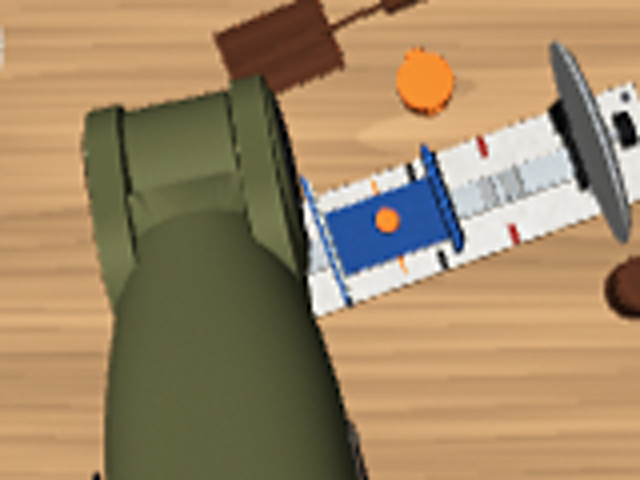

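Run:
```python
from h import *
O=[np.pi,0,1.90937834]
bot.move_linear(rw(0,113,48),O,speed=100); print(read_clock(),frack())
f0=frack()
y=113
while y>78:
    y-=1.5; bot.move_linear(rw(0,y,48),O,speed=25)
    f=frack(); print(y,round(ylocal(read_eef_pos()),2),f-f0,round(read_clock(),2))
    if abs(f[1]-f0[1])>20: break
```

```text
6.625 [0.02 0.18 1.01]
111.5 111.77 [-0.07  0.51 -1.27] 6.88
110.0 110.11 [-0.25  0.49 -1.54] 7.12
108.5 108.45 [-0.21 -0.55 -1.62] 7.38
107.0 106.82 [-0.3  -0.97 -1.37] 7.62
105.5 105.34 [ 0.56 -0.11 -1.11] 7.88
104.0 103.83 [-0.41 -0.29 -0.29] 8.12
102.5 102.36 [ 0.11 -0.13 -1.27] 8.38
101.0 100.88 [ 0.   -0.25 -0.8 ] 8.62
99.5 99.38 [ 0.61 -0.3  -1.16] 8.88
98.0 97.87 [-0.79 -0.06 -1.06] 9.12
96.5 96.33 [ 0.25  0.11 -2.01] 9.38
95.0 95.13 [-0.08  0.72 -0.76] 9.62
93.5 94.24 [0.93 4.76 0.47] 9.88
92.0 92.24 [-0.05  4.49  0.23] 10.12
90.5 90.12 [ 0.02  0.73 -0.97] 10.38
89.0 88.44 [ 0.02  0.8  -1.74] 10.62
87.5 87.07 [ 0.11 -0.62 -1.34] 10.88
86.0 85.78 [-0.22  1.21 -1.16] 11.12
84.5 84.37 [-0.15 -0.98 -1.02] 11.38
83.0 82.92 [-0.28 -0.1  -0.86] 11.62
81.5 81.43 [ 0.45 -0.62 -1.92] 11.88
80.0 79.91 [ 0.03 -0.65 -1.54] 12.12
78.5 78.44 [-0.75 -0.41 -0.55] 12.38
77.0 77.72 [-0.24  4.85  0.2 ] 12.62
```

Run:
```python
from h import *
O=[np.pi,0,1.90937834]
f0=np.array([0,.18,1.])
y=77
while y>68:
    y-=1; bot.move_linear(rw(0,y,48),O,speed=25)
    f=frack(); print(y,round(ylocal(read_eef_pos()),2),f-f0,round(read_clock(),2))
for n in("scene","top"):
    q=imaging.capture(n); pickle.dump(q,open(n+"2.pkl","wb"))
    u,w=proj(q,rw(0,30,60)).astype(int); c=q["color"][max(w-60,0):w+60,max(u-80,0):u+80,::-1]
    print(u,w);cv2.imwrite(f'pics/{n}2.png',cv2.resize(c,None,fx=5,fy=5,interpolation=2))
```

```text
76 76.69 [0.34 5.01 0.14] 12.88
75 75.16 [-0.91  2.28  0.76] 13.12
74 73.72 [ 0.31  3.36 -0.8 ] 13.38
73 72.59 [ 1.05  1.99 -1.16] 13.62
72 71.62 [ 0.24  0.86 -1.65] 13.88
71 70.71 [ 0.4   0.11 -0.71] 14.12
70 69.74 [-0.09 -0.35 -1.37] 14.38
69 68.83 [-0.03 -0.1  -1.  ] 14.62
68 67.9 [-0.66  0.61 -0.23] 14.88
266 240
278 187
```

View pics/scene2.png

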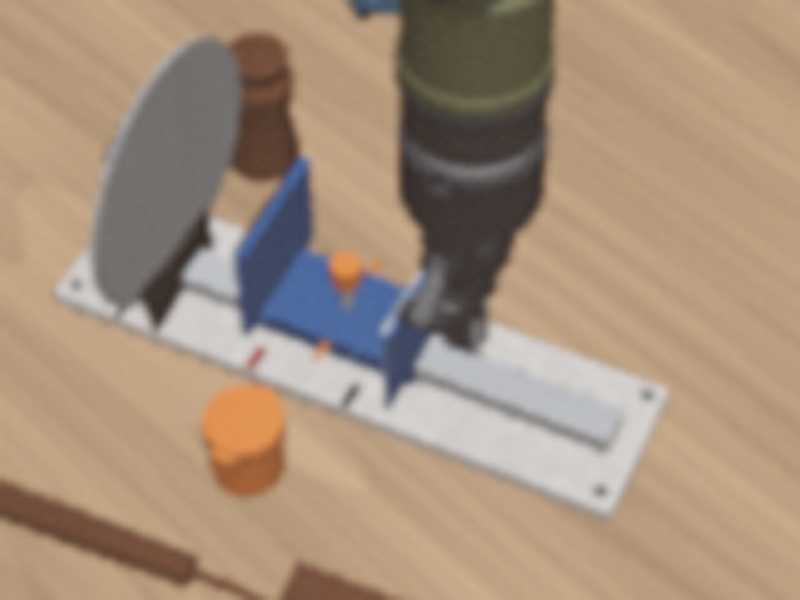

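View pics/top2.png

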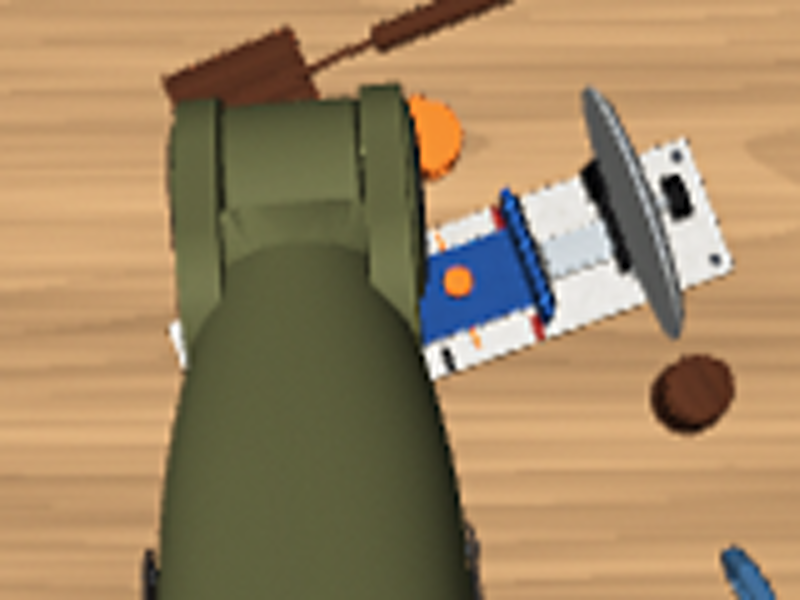

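```bash
cat > knob.py <<'E'
from h import *
import sys
from scipy.optimize import minimize_scalar
def stop_of(q,uv,z=79,x=0):
    r=minimize_scalar(lambda s:np.sum((proj(q,rw(x,70-s,z))-uv)**2),bounds=(0,140),method='bounded');return round(r.x,1),round(r.fun**.5,2)
def knob(q):
    hsv=cv2.cvtColor(q["color"],cv2.COLOR_RGB2HSV)
    m=cv2.inRange(hsv,(5,150,120),(18,255,255))
    n,l,st,ce=cv2.connectedComponentsWithStats(m)
    out=[]
    for i in range(1,n):
        s=stop_of(q,ce[i],76)
        if s[1]<5 and st[i][4]>=8: out.append((s,ce[i].round(1),st[i][4]))
    return out
if __name__=="__main__":
    for f in sys.argv[1:]: print(f,knob(pickle.load(open(f,'rb'))))
E
python3 knob.py scene0.pkl top0.pkl scene1.pkl top1.pkl scene2.pkl top2.pkl
```

```text
scene0.pkl [((np.float64(24.7), np.float64(1.11)), array([271.5, 240.3]), np.int32(22))]
top0.pkl [((np.float64(21.6), np.float64(0.21)), array([273.2, 188.8]), np.int32(24))]
scene1.pkl [((np.float64(24.7), np.float64(0.98)), array([271.5, 240.1]), np.int32(21))]
top1.pkl [((np.float64(21.6), np.float64(0.21)), array([273.2, 188.8]), np.int32(24))]
scene2.pkl [((np.float64(76.0), np.float64(0.79)), array([254.8, 233.6]), np.int32(23))]
top2.pkl [((np.float64(73.1), np.float64(0.18)), array([289.2, 183. ]), np.int32(23))]
```

Run:
```python
from h import *
from knob import knob
O=[np.pi,0,1.90937834]
f0=np.array([0,.18,1.])
bot.move_linear(rw(0,45,48),O,speed=30); print(read_clock(),frack()-f0)
y=45;pk=0
while y>27.5:
    y-=1; bot.move_linear(rw(0,y,48),O,speed=20)
    f=frack()-f0; print(y,round(ylocal(read_eef_pos()),2),f,round(read_clock(),2))
    pk=max(pk,f[1])
    if f[1]>12 or(pk>3.5 and f[1]<1.2):break
for n in("scene","top"):
    q=imaging.capture(n); pickle.dump(q,open(n+"3.pkl","wb"));print(knob(q))
    u,w=proj(q,rw(0,0,60)).astype(int); c=q["color"][max(w-60,0):w+60,max(u-80,0):u+80,::-1]
    cv2.imwrite(f'pics/{n}3.png',cv2.resize(c,None,fx=5,fy=5,interpolation=2))
```

```text
15.8917 [ 0.41 -0.05 -1.13]
44 44.03 [ 0.2  -0.2  -1.94] 16.14
43 43.0 [-0.3   0.45 -0.69] 16.39
42 41.91 [ 0.12  0.43 -1.19] 16.64
41 40.88 [ 0.25  0.95 -0.63] 16.89
40 39.89 [-0.18 -0.39 -1.23] 17.14
39 38.89 [ 0.32  0.01 -0.72] 17.39
38 37.89 [ 0.77  0.29 -1.68] 17.64
37 36.89 [-0.09 -0.55 -1.24] 17.89
36 35.9 [ 0.37  0.5  -1.41] 18.14
35 35.17 [ 0.8   1.18 -0.17] 18.39
34 34.74 [-0.36  4.87 -0.55] 18.64
33 33.68 [0.49 5.07 0.41] 18.89
32 32.16 [0.71 2.62 0.8 ] 19.14
31 30.69 [-0.72  2.98 -0.42] 19.39
30 29.58 [-0.17  1.31 -1.48] 19.64
29 28.66 [ 0.15  0.51 -1.08] 19.89
[((np.float64(107.5), np.float64(0.15)), array([244.9, 229.2]), np.int32(24))]
[((np.float64(107.4), np.float64(0.54)), array([299.9, 179.5]), np.int32(12))]
```

View pics/scene3.png

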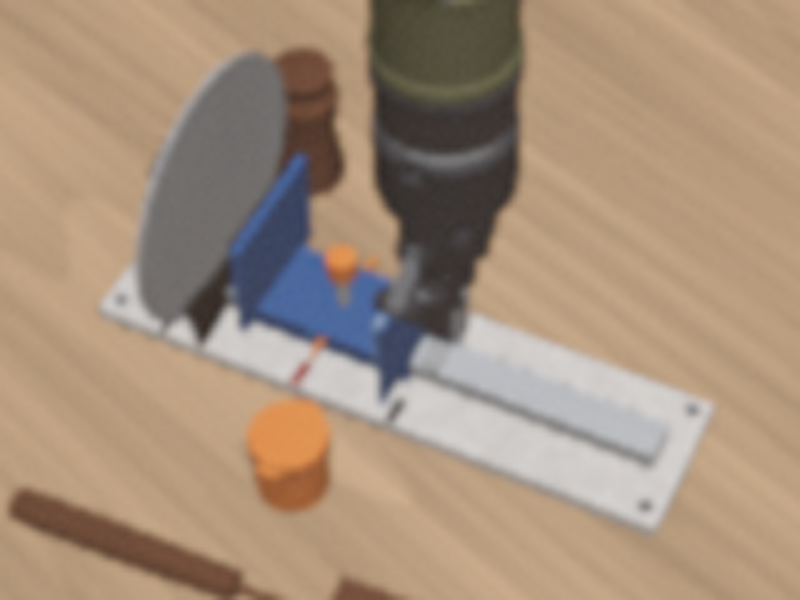

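View pics/top3.png

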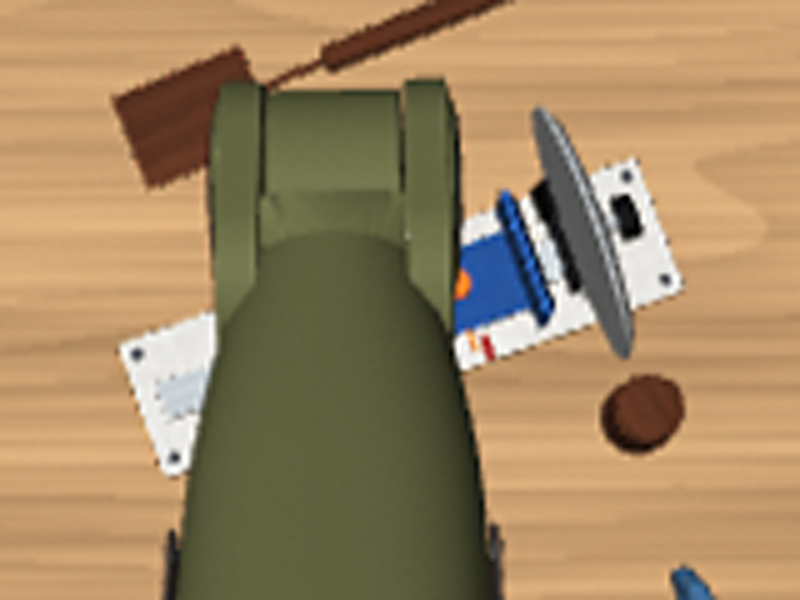

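Run:
```python
from h import *
from knob import knob
O=[np.pi,0,1.90937834]
f0=np.array([0,.18,1.])
print(knob(imaging.capture("scene")))
y=29
while y>25.5:
    y-=1; bot.move_linear(rw(0,y,48),O,speed=20)
    f=frack()-f0; k=knob(imaging.capture("scene"));print(y,round(ylocal(read_eef_pos()),2),f,round(read_clock(),2),k)
    if f[1]>4 or (k and k[0][0][0]>112.5):break
```

```text
[((np.float64(107.5), np.float64(0.02)), array([244.9, 229. ]), np.int32(23))]
28 27.89 [ 0.12  0.48 -0.79] 20.34 [((np.float64(108.1), np.float64(0.33)), array([244.6, 229.3]), np.int32(23))]
27 26.84 [-0.36 -0.37 -1.41] 20.64 [((np.float64(108.7), np.float64(0.33)), array([244.4, 229.2]), np.int32(21))]
26 25.88 [ 0.12 -0.97 -1.2 ] 20.94 [((np.float64(110.6), np.float64(0.36)), array([243.8, 229. ]), np.int32(22))]
25 24.93 [ 0.17 -0.75 -0.87] 21.24 [((np.float64(116.9), np.float64(0.74)), array([241.7, 228.6]), np.int32(22))]
```

Run:
```python
from h import *
from knob import knob
O=[np.pi,0,1.90937834]
bot.move_linear(rw(0,60,48),O,speed=80)
bot.move_linear(rw(0,140,60),O,speed=150)
for n in("scene","top"):
    q=imaging.capture(n); pickle.dump(q,open(n+"4.pkl","wb"));print(knob(q))
    u,w=proj(q,rw(0,-30,60)).astype(int); c=q["color"][max(w-45,0):w+45,max(u-60,0):u+60,::-1]
    cv2.imwrite(f'pics/{n}4.png',cv2.resize(c,None,fx=6.5,fy=6.5,interpolation=2))
print(read_clock())
```

```text
[((np.float64(117.2), np.float64(0.8)), array([241.6, 228.6]), np.int32(21))]
[((np.float64(113.9), np.float64(0.06)), array([301.8, 178.3]), np.int32(25))]
22.6167
```

View pics/scene4.png

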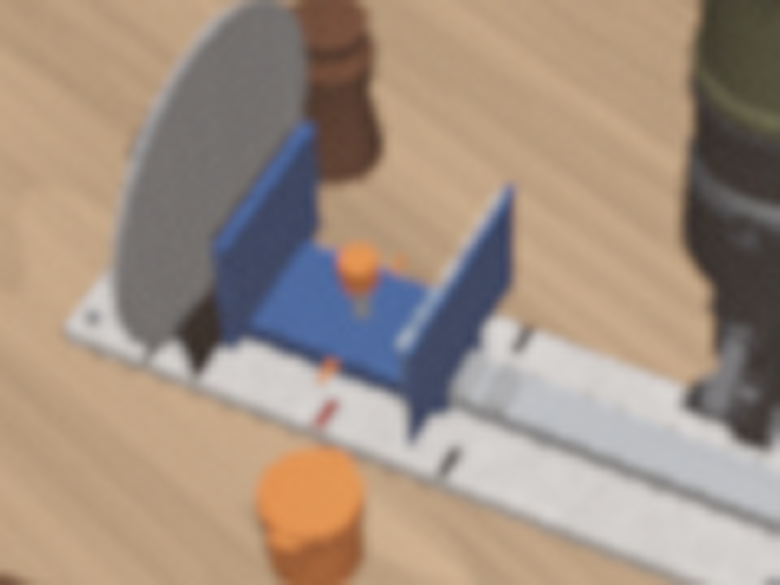

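View pics/top4.png

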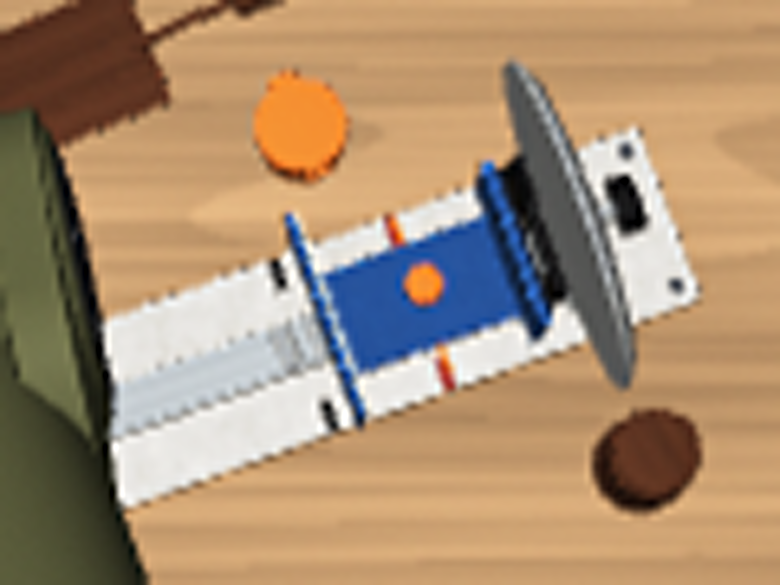

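The pointers line up with the red marks at (445,367) and (393,230) in the top crop. The hand is clear of the plate, and the lid, jar and mill stand as before.

Run:
```python
from h import *
from knob import knob
bot.move_linear(rw(0,140,200),[np.pi,0,1.90937834],speed=200); bot.dwell(0.3)
T0=pickle.load(open('top0.pkl','rb'));q=imaging.capture("top");print(knob(q),frack(),read_clock())
for n in("saffron","mill","lid"): print(n,[np.round(d["bbox"]).tolist() for d in imaging.find_in(q,n)][:1])
save(q,"pics/top5.png")
ticket.close_job()
```

```text
[((np.float64(113.9), np.float64(0.06)), array([301.8, 178.3]), np.int32(25))] [ 0.31  1.25 -0.46] 23.8167
saffron [[278.0, 150.0, 288.0, 162.0]]
mill [[329.0, 198.0, 347.0, 215.0]]
lid [[315.0, 144.0, 337.0, 193.0]]
the job is handed in; nothing more can be done
```

I pushed the blue stop into the last notch and handed the job in at about 24 s of the 38 s allowed. I used the side of the closed fingers on the outer face of the push plate, in small steps while watching the force. Each of the three ridges on the way peaked at about 5 N. Past the last one, the stop drew itself into the notch ahead of the fingers.

- **Stop position:** both pointers line up with the red marks in the last close-up from the top camera. The knob's position puts the stop at 113.9 mm from the top camera and 117.2 mm from the scene camera, with the notch at 115. The two cameras disagreed by the same 3 mm before the push, so this is calibration error. Both values are inside the 112–118 mm band.
- **Pin:** I could not measure its height directly. That it dropped rests on the sudden jump of the stop and on where it came to rest.
- **Lid and other things:** in the last top picture, the lid, saffron jar and mill were detected within a few pixels of where they started. I did not check the spatula, pot, jug, bowl or mug at the end; the hand did not go near them at low height.
- **Hand:** it is raised clear of the rack. The last force reading was 1.3 N, against roughly 1 N of scatter in readings taken in free air.

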